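# Balance-test the spare counterweight beams and stack the good ones

### The arm

A 6-joint arm with a two-finger parallel gripper is mounted at the origin on a cart in front of the work surface, level with it; the furniture and walls round the work are solid. World frame = base frame: x ahead of the robot, y to its left, z up, the work surface at z = 0. Lengths are in mm, angles in rad, forces in N, time in s.
With the tool pointing down it reaches from about 275 to 1000 mm from the base axis. Payload 8.4 kg.
Tool frame: the origin (TCP) lies at the very end of the fingers, on their centre line; the grasp point (between the pads) lies 19 mm behind it; z points along the fingers, y is the line along which they close (so a half turn about z gives the same grasp; the last joint's range is limited). The gripper opens to 85 mm and grips with 20 to 120 N. Pads are 22 mm wide; open, the fingers measure 114 mm over their backs; the gripper's body (76 mm by 85 mm) begins 54 mm behind the grasp point. The pads swing forward as they close: fully open they stand 13 mm farther back than shut.
Start: joints at [-1.277, 0.353, 1.633, -0, 1.155, -0.002], TCP at [182.189, -597.859, 231.281] pointing down, gripper open.
Joint ranges: [-2.63, 2.63], [-0.92, 2.1], [0.06, 2.66], [-1.3, 4.44], [0, 2.69], [-3.02, 3.02]. Speed limits (rad/s): [2.22, 2.22, 2.79, 3.14, 3.14, 3.14].

### API

Orientations are given as [roll, pitch, yaw] about the fixed x, y, z axes, in that order (R = Rz(yaw) Ry(pitch) Rx(roll)).
In Python, from rig import r, vision gives the robot as it stands. The module is installed in compiled form; this text tells all that it offers.
- The arm moves only by the tool play_rows, never from a script. Its argument "steps" is a list of rows, each an object with "delta_pos": the shift along the tool's x, y, z in cm, a list of three; "yaw": the turn about the tool's z in rad; "jaw": the opening in per cent of the stroke, from 0 (shut) to 100 (fully open). A call has exactly 8 rows; each row is the pose to reach, as a shift and turn from the pose commanded when the call began, along the tool's axes at that moment; what a row does not reach only later rows make up. A row lasts 1/10 s, in which the tool goes at most 50 mm and 8.59 degrees, less where a joint would pass 70% of its speed; a pose out of reach is approached as far as the arm can. A call with a gripper value outside its range is refused whole. The fingers move at their own pace and stop on an object; "grip_force" is the grip in N (left out, the last holds). Time passes only in rows, so rows that repeat a pose let the fingers close, or fill a call up. It gives the time, the measured TCP pose, the force, the opening and the grip force at its end, in the units of the state.
- r.sense(): the state, without advancing time (a new reading comes with each control period).
- vision.grab_frame(name): name is "scene" or "top" or "wrist"; returns (picture, depth): 480x640x3 uint8, red, green, blue; 480x640 float32, mm along the optical axis (not along the pixel's ray), 0 where there is no reading.
- vision.calibration(name): a dict with "mtx" (3x3 intrinsics, pixels), "extrinsics" (4x4, takes a point from camera to world coordinates). Camera axes: x right, y down, z forward; pixel columns grow to the right and rows downward; lengths in mm; the calibration is good to about 2 mm. A picture is of the moment at which its call begins: read the wrist's pose just before it. calibration takes no time and is no camera call; for the wrist camera it gives the pose at the moment of the call.
- r.sign_off(): hands the job in; it is judged then, once.
Trained networks look in the newest picture that a camera, given by its name, has taken for a name from the list of things; names that differ only in an ending like _2 or _b are one class to them, and where a whole thing is asked for, a point or a joint stands for the part that bears it (a point fixed in the world has none). Each returns a list of dicts, best first, with "conf" (0 to 1); they miss things now and then, are a little off and sometimes report something else, mostly with a low value. They report only what shows in the picture. A call takes as long as a camera call.
- vision.cut_out(camera, thing): "region" (480x640 bool, what is visible of it) and "uv" ([column, row] in pixels, amid what is visible of it).
- vision.landmark_of(camera, thing): "uv" ([column, row] in pixels: a listed point, or the origin of a listed thing).
The state is a dict: "clock": time; "qpos": joint angles; "qvel": joint speeds; "joint_efforts": joint torques, N m; "eef_pos": TCP position; "tcp_rot": TCP orientation; "contact_force": force on the tool from outside, world axes, zero at the start; "wrist_torque": the same for the moment, N m; "opening": opening from 0.0 (shut) to 1.0 (fully open); "grasp_force": force on a finger pad.
Only numpy, scipy, OpenCV 4.12 (cv2) and the standard library are available. Lean on these libraries where they do the work, as an engineer would, in place of code of your own. Each camera call takes 0.05 s, during which the arm holds its last target. There are 200 camera calls.

### The job

Check the three spare counterweight beams for the lens arm: one at a time, lay each with its middle on the crest of the balance stand, along the stand, let go and see whether it settles level or tips over onto a stop, and put it away before you touch the next. A beam that stays level goes flat on the dark steel plate, lying along it in its middle, the good ones piled squarely on one another with their edges flush; one that tips goes flat into the grey reject tray. Leave everything else on the desk where it is.

Things in the scene. Friction and masses are not known exactly. Their poses are not given: they have to be found in the camera images.
- beam_a: plain aluminium bar 150 (x) x 34 (y) x 18 (z) mm, about 0.18 kg, lying flat at any yaw; a thin dark line across its top marks the middle, a dark screw head each end. Origin: centre of its underside, z up. The three look alike; only the test tells an even one (centre of mass at the middle) from an off-centre one (more than 25 mm from it).
- beam_b: plain aluminium bar 150 (x) x 34 (y) x 18 (z) mm, about 0.18 kg, lying flat at any yaw; a thin dark line across its top marks the middle, a dark screw head each end. Origin: centre of its underside, z up. The three look alike; only the test tells an even one (centre of mass at the middle) from an off-centre one (more than 25 mm from it).
- beam_c: plain aluminium bar 150 (x) x 34 (y) x 18 (z) mm, about 0.18 kg, lying flat at any yaw; a thin dark line across its top marks the middle, a dark screw head each end. Origin: centre of its underside, z up. The three look alike; only the test tells an even one (centre of mass at the middle) from an off-centre one (more than 25 mm from it).
- balance_stand: fixed steel stand: base plate 140 (x) x 60 (y) x 10 mm, in its middle an upright blade narrowing to a crest 60 mm above the desk; 52 mm from the middle, towards each end of x, a stop post with rubber top 49 mm high. Blade and posts are 24 mm wide in y, narrower than a beam. A beam is tested lying along the stand's x. Origin: centre of the base's underside, z up.
- crest (a point): middle of the crest's top, 60 mm above the desk. The crest is flat, 12 mm along the stand's x by 24 mm along y: an even beam set with its middle within about 4 mm of this point stays level; an off-centre one tips until it rests on a stop, at about 0.16 to 0.25 rad, and stays there.
- stack_plate: fixed dark steel flat plate 180 (x) x 64 (y) x 6 (z) mm on the desk, for the good beams. Origin: centre of its underside, its top is 6 mm above it.
- reject_tray: fixed grey open tray 200 (x) x 130 (y) x 28 (z) mm outside, walls and floor 4 mm thick, for rejected beams. Origin: centre of its underside.
- spray_bottle: bystander, not to be disturbed: white lens-spray bottle with a cap, 31 mm across, 105 tall, upright. Origin: centre of its underside
- tape_roll: bystander, not to be disturbed: roll of tape 44 mm across, 18 high, lying flat. Origin: centre of its underside
- drops_bottle: bystander, not to be disturbed: small upright eye-drops bottle 22 mm across, 58 tall. Origin: centre of its underside
- torch: bystander, not to be disturbed: slim white penlight 125 mm long, 15 thick, lying flat. Origin: centre of its underside
- contact_case: bystander, not to be disturbed: contact-lens case with two round caps, 68x30x19 mm. Origin: centre of its underside

How it is judged (in metres and radians):
On the way, in this order (a step that is already met when the one before it is completed fails the run):
1. a first beam rests freely on the crest, settled (level if it is even, tipped onto a stop if not), its middle within 18 mm of the crest's middle, while the other two lie untouched where they were ((((contact force between beam_a and the fingers below 0.05 N and contact force between beam_a and balance_stand above 0.3 N and angular speed of beam_a below 0.15 rad/s and horizontal distance between beam_a and crest below 0.018 m and height (world z) of beam_a above 0.052 m and angle between beam_a's own z axis and vertical below 0.05 rad) and distance of each of beam_b, beam_c from where it was at the start of the episode below 0.03 m) or ((contact force between beam_b and the fingers below 0.05 N and contact force between beam_b and balance_stand above 0.3 N and angular speed of beam_b below 0.15 rad/s and horizontal distance between beam_b and crest below 0.018 m and height (world z) of beam_b above 0.052 m and angle between beam_b's own z axis and vertical above 0.1 rad) and distance of each of beam_a, beam_c from where it was at the start of the episode below 0.03 m) or ((contact force between beam_c and the fingers below 0.05 N and contact force between beam_c and balance_stand above 0.3 N and angular speed of beam_c below 0.15 rad/s and horizontal distance between beam_c and crest below 0.018 m and height (world z) of beam_c above 0.052 m and angle between beam_c's own z axis and vertical below 0.05 rad) and distance of each of beam_a, beam_b from where it was at the start of the episode below 0.03 m))), for 0.3 s.
2. the first beam is put away where it belongs (plate or tray) and a second one rests settled on the crest in the same way, the third untouched ((((contact force between beam_a and the fingers below 0.05 N and contact force between beam_a and balance_stand above 0.3 N and angular speed of beam_a below 0.15 rad/s and horizontal distance between beam_a and crest below 0.018 m and height (world z) of beam_a above 0.052 m and angle between beam_a's own z axis and vertical below 0.05 rad) and (contact force between beam_b and the fingers below 0.05 N and angle between beam_b's own z axis and vertical below 0.06 rad and linear speed of beam_b below 0.02 m/s and x of beam_b in the frame of reject_tray between -0.06 and 0.06 m and y of beam_b in the frame of reject_tray between -0.05 and 0.05 m and z of beam_b in the frame of reject_tray below 0.012 m) and distance of beam_c from where it was at the start of the episode below 0.03 m) or ((contact force between beam_a and the fingers below 0.05 N and contact force between beam_a and balance_stand above 0.3 N and angular speed of beam_a below 0.15 rad/s and horizontal distance between beam_a and crest below 0.018 m and height (world z) of beam_a above 0.052 m and angle between beam_a's own z axis and vertical below 0.05 rad) and (contact force between beam_c and the fingers below 0.05 N and angle between beam_c's own z axis and vertical below 0.06 rad and linear speed of beam_c below 0.02 m/s and horizontal distance between beam_c and stack_plate below 0.025 m and angle between the x axis of beam_c and the x axis of stack_plate, either way round below 0.15 rad and z of beam_c in the frame of stack_plate between 0.003 and 0.03 m) and distance of beam_b from where it was at the start of the episode below 0.03 m) or ((contact force between beam_b and the fingers below 0.05 N and contact force between beam_b and balance_stand above 0.3 N and angular speed of beam_b below 0.15 rad/s and horizontal distance between beam_b and crest below 0.018 m and height (world z) of beam_b above 0.052 m and angle between beam_b's own z axis and vertical above 0.1 rad) and (contact force between beam_a and the fingers below 0.05 N and angle between beam_a's own z axis and vertical below 0.06 rad and linear speed of beam_a below 0.02 m/s and horizontal distance between beam_a and stack_plate below 0.025 m and angle between the x axis of beam_a and the x axis of stack_plate, either way round below 0.15 rad and z of beam_a in the frame of stack_plate between 0.003 and 0.03 m) and distance of beam_c from where it was at the start of the episode below 0.03 m) or ((contact force between beam_b and the fingers below 0.05 N and contact force between beam_b and balance_stand above 0.3 N and angular speed of beam_b below 0.15 rad/s and horizontal distance between beam_b and crest below 0.018 m and height (world z) of beam_b above 0.052 m and angle between beam_b's own z axis and vertical above 0.1 rad) and (contact force between beam_c and the fingers below 0.05 N and angle between beam_c's own z axis and vertical below 0.06 rad and linear speed of beam_c below 0.02 m/s and horizontal distance between beam_c and stack_plate below 0.025 m and angle between the x axis of beam_c and the x axis of stack_plate, either way round below 0.15 rad and z of beam_c in the frame of stack_plate between 0.003 and 0.03 m) and distance of beam_a from where it was at the start of the episode below 0.03 m) or ((contact force between beam_c and the fingers below 0.05 N and contact force between beam_c and balance_stand above 0.3 N and angular speed of beam_c below 0.15 rad/s and horizontal distance between beam_c and crest below 0.018 m and height (world z) of beam_c above 0.052 m and angle between beam_c's own z axis and vertical below 0.05 rad) and (contact force between beam_a and the fingers below 0.05 N and angle between beam_a's own z axis and vertical below 0.06 rad and linear speed of beam_a below 0.02 m/s and horizontal distance between beam_a and stack_plate below 0.025 m and angle between the x axis of beam_a and the x axis of stack_plate, either way round below 0.15 rad and z of beam_a in the frame of stack_plate between 0.003 and 0.03 m) and distance of beam_b from where it was at the start of the episode below 0.03 m) or ((contact force between beam_c and the fingers below 0.05 N and contact force between beam_c and balance_stand above 0.3 N and angular speed of beam_c below 0.15 rad/s and horizontal distance between beam_c and crest below 0.018 m and height (world z) of beam_c above 0.052 m and angle between beam_c's own z axis and vertical below 0.05 rad) and (contact force between beam_b and the fingers below 0.05 N and angle between beam_b's own z axis and vertical below 0.06 rad and linear speed of beam_b below 0.02 m/s and x of beam_b in the frame of reject_tray between -0.06 and 0.06 m and y of beam_b in the frame of reject_tray between -0.05 and 0.05 m and z of beam_b in the frame of reject_tray below 0.012 m) and distance of beam_a from where it was at the start of the episode below 0.03 m))), for 0.3 s.
3. two beams are put away where they belong and the third rests settled on the crest in the same way ((((contact force between beam_a and the fingers below 0.05 N and contact force between beam_a and balance_stand above 0.3 N and angular speed of beam_a below 0.15 rad/s and horizontal distance between beam_a and crest below 0.018 m and height (world z) of beam_a above 0.052 m and angle between beam_a's own z axis and vertical below 0.05 rad) and (contact force between beam_b and the fingers below 0.05 N and angle between beam_b's own z axis and vertical below 0.06 rad and linear speed of beam_b below 0.02 m/s and x of beam_b in the frame of reject_tray between -0.06 and 0.06 m and y of beam_b in the frame of reject_tray between -0.05 and 0.05 m and z of beam_b in the frame of reject_tray below 0.012 m) and (contact force between beam_c and the fingers below 0.05 N and angle between beam_c's own z axis and vertical below 0.06 rad and linear speed of beam_c below 0.02 m/s and horizontal distance between beam_c and stack_plate below 0.025 m and angle between the x axis of beam_c and the x axis of stack_plate, either way round below 0.15 rad and z of beam_c in the frame of stack_plate between 0.003 and 0.03 m)) or ((contact force between beam_b and the fingers below 0.05 N and contact force between beam_b and balance_stand above 0.3 N and angular speed of beam_b below 0.15 rad/s and horizontal distance between beam_b and crest below 0.018 m and height (world z) of beam_b above 0.052 m and angle between beam_b's own z axis and vertical above 0.1 rad) and (contact force between beam_a and the fingers below 0.05 N and angle between beam_a's own z axis and vertical below 0.06 rad and linear speed of beam_a below 0.02 m/s and horizontal distance between beam_a and stack_plate below 0.025 m and angle between the x axis of beam_a and the x axis of stack_plate, either way round below 0.15 rad and z of beam_a in the frame of stack_plate between 0.003 and 0.03 m) and (contact force between beam_c and the fingers below 0.05 N and angle between beam_c's own z axis and vertical below 0.06 rad and linear speed of beam_c below 0.02 m/s and horizontal distance between beam_c and stack_plate below 0.025 m and angle between the x axis of beam_c and the x axis of stack_plate, either way round below 0.15 rad and z of beam_c in the frame of stack_plate between 0.003 and 0.03 m)) or ((contact force between beam_c and the fingers below 0.05 N and contact force between beam_c and balance_stand above 0.3 N and angular speed of beam_c below 0.15 rad/s and horizontal distance between beam_c and crest below 0.018 m and height (world z) of beam_c above 0.052 m and angle between beam_c's own z axis and vertical below 0.05 rad) and (contact force between beam_a and the fingers below 0.05 N and angle between beam_a's own z axis and vertical below 0.06 rad and linear speed of beam_a below 0.02 m/s and horizontal distance between beam_a and stack_plate below 0.025 m and angle between the x axis of beam_a and the x axis of stack_plate, either way round below 0.15 rad and z of beam_a in the frame of stack_plate between 0.003 and 0.03 m) and (contact force between beam_b and the fingers below 0.05 N and angle between beam_b's own z axis and vertical below 0.06 rad and linear speed of beam_b below 0.02 m/s and x of beam_b in the frame of reject_tray between -0.06 and 0.06 m and y of beam_b in the frame of reject_tray between -0.05 and 0.05 m and z of beam_b in the frame of reject_tray below 0.012 m)))), for 0.3 s.
At the end, for the whole second after the job is handed in: All beams released, flat (0.06 rad), at rest: the off-centre one on the reject tray's floor, the even two piled on the dark flat plate, middles within 10 mm of each other and 25 mm of the plate's, lengths within 0.10 rad of each other and 0.15 rad of the plate's (contact force between each of beam_a, beam_b, beam_c and the fingers below 0.05 N and angle between each of beam_a, beam_b, beam_c's own z axis and vertical below 0.06 rad and linear speed of each of beam_a, beam_b, beam_c below 0.02 m/s and horizontal distance between each of beam_a, beam_c and stack_plate below 0.025 m and angle between the x axis of each of beam_a, beam_c and the x axis of stack_plate, either way round below 0.15 rad and z of beam_a in the frame of stack_plate between 0.003 and 0.03 m and x of beam_b in the frame of reject_tray between -0.06 and 0.06 m and y of beam_b in the frame of reject_tray between -0.05 and 0.05 m and z of beam_b in the frame of reject_tray below 0.012 m and z of beam_c in the frame of stack_plate between 0.003 and 0.03 m and horizontal distance between beam_a and beam_c below 0.01 m and distance between beam_a and beam_c above 0.014 m and angle between the x axis of beam_a and the x axis of beam_c, either way round below 0.1 rad); the robot touches nothing.
It fails at once if spray bottle moved by more than 30 mm (distance of spray_bottle from where it was at the start of the episode above 0.03 m).
It fails at once if tape roll moved by more than 30 mm (distance of tape_roll from where it was at the start of the episode above 0.03 m).
It fails at once if drops bottle moved by more than 30 mm (distance of drops_bottle from where it was at the start of the episode above 0.03 m).
It fails at once if torch moved by more than 30 mm (distance of torch from where it was at the start of the episode above 0.03 m).
It fails at once if contact case moved by more than 30 mm (distance of contact_case from where it was at the start of the episode above 0.03 m).
It also fails if it takes over 72 s, if anything falls off the work surface, if the arm or the gripper's body presses on something with over 40 N, if the wrist force passes 120 N, or if a joint passes its speed limit or range.

## Working session

There is one attempt and no reset: what is moved stays moved. The work goes in short steps, Python scripts to look and compute and a tool call to move; the robot and the scene stay as the last step left them, time stands still between calls to the robot, and variables do not carry over. Pictures are saved under pics/ and viewed, at most 10 in all, crops included, and the job is handed in when it is done.

Besides the shell and the picture viewer there is one more tool, called as name(argument=value, ...), one argument or row to a line, values as JSON. play_rows: Moves the arm, as the interface text tells. Its arguments: {"type":"object","properties":{"steps":{"type":"array"},"grip_force":{"type":"number"}},"required":["steps"]}

```bash
mkdir -p pics
cat > h.py <<'E'
import numpy as np, cv2
from rig import r, vision
def world(cam, uv, z=None, depth=None):
    c=vision.calibration(cam); K=np.array(c['mtx']); T=np.array(c['extrinsics'])
    uv=np.atleast_2d(np.array(uv,float)); ray=np.c_[uv,np.ones(len(uv))]@np.linalg.inv(K).T
    d=ray@T[:3,:3].T; o=T[:3,3]
    if depth is not None: return o+d*np.asarray(depth)[:,None]
    return o+d*((z-o[2])/d[:,2])[:,None]
def pts(cam, mask, dep):
    v,u=np.nonzero(mask&(dep>0)); return world(cam,np.c_[u,v],depth=dep[v,u])
def rect(P,ztop,tol=4):
    P=P[abs(P[:,2]-ztop)<tol]; 
    (c,s,a)=cv2.minAreaRect(P[:,:2].astype(np.float32))
    if s[0]<s[1]: a+=90; s=s[::-1]
    a=(a+90)%180-90
    return np.round(c,1),np.round(s,1),round(float(np.radians(a)),3),len(P)
E
python3 - <<'E'
from h import *
print(r.sense())
for n in ("top","scene"):
    im,d=vision.grab_frame(n); cv2.imwrite(f'pics/{n}0.png',im[:,:,::-1])
    print(n,np.round(vision.calibration(n)['extrinsics'],2).tolist(),np.round(vision.calibration(n)['mtx'],1).tolist())
im,d=vision.grab_frame("top")
for t in ("beam_a","balance_stand","stack_plate","reject_tray","spray_bottle","tape_roll","drops_bottle","torch","contact_case"):
    for k in vision.cut_out("top",t):
        if k['conf']<.3: continue
        P=pts("top",k['region'],d); z=np.percentile(P[:,2],[5,50,95])
        print(t,round(k['conf'],2),np.round(k['uv']),np.round(z,1),rect(P,z[1]))
for t in ("crest",):print(t,[(k['conf'],k['uv'],world("top",k['uv'],60)) for k in vision.landmark_of("top",t)])
E
```

```text
{'clock': 0.0, 'qpos': array([-1.27736291e+00,  3.53617575e-01,  1.63413623e+00, -4.11644942e-05,
        1.15520259e+00, -2.40909488e-03]), 'qvel': array([ 0.00093715,  0.00095602,  0.00083446,  0.00075046,  0.00066951,
       -0.00043175]), 'joint_efforts': array([-3.53390205e-03, -6.05248618e+01, -3.42066658e+01, -5.39385735e-05,
        9.29678266e-03, -7.84598967e-06]), 'eef_pos': array([ 182.06058356, -597.39739538,  230.57988056]), 'tcp_rot': array([-3.14022882e+00,  3.43522467e-05,  2.95859181e-01]), 'contact_force': array([-0.17736976,  0.72279993, -0.02687239]), 'wrist_torque': array([-0.01382471, -0.01968677, -0.01308943]), 'grasp_force': 0.0, 'opening': 0.9956743630035806}
top [[-0.02, -1.0, 0.09, 405.5], [-1.0, 0.02, -0.02, 12.47], [0.02, -0.09, -1.0, 1295.01], [0.0, 0.0, 0.0, 1.0]] [[560.2, 0.0, 326.9], [0.0, 560.2, 236.0], [0.0, 0.0, 1.0]]
scene [[0.91, -0.15, 0.37, -58.99], [-0.4, -0.4, 0.82, -1241.07], [0.02, -0.9, -0.43, 719.22], [0.0, 0.0, 0.0, 1.0]] [[545.0, 0.0, 318.7], [0.0, 545.0, 244.2], [0.0, 0.0, 1.0]]
beam_a 0.87 [377. 262.] [14.6 19.  23.4] (array([ 454.6,
[... 1049 characters left out ...]
.8, -35.9]), array([18.1, 17.9]), 1.556, 37)
torch 0.5 [431. 237.] [ 7.5 14.  18.3] (array([ 509.6, -254.9]), array([122.7,  13.1]), -1.528, 220)
torch 0.42 [376. 263.] [14.  19.  23.3] (array([ 454.7, -132.1]), array([149.3,  33.9]), -1.097, 860)
contact_case 0.68 [427. 300.] [10.8 19.  23.9] (array([ 373.5, -244.8]), array([62.2, 25. ]), 1.55, 205)
contact_case 0.61 [150. 270.] [ 2.3  6.6 10.9] (array([451.2, 386.9]), array([178.8,  64.4]), -0.047, 1851)
crest [(0.64, [285.9, 202.3], array([[591.09175203,  74.18925699,  60.        ]])), (0.4, [238.0, 265.0], array([[453.85350856, 181.04998899,  60.        ]])), (0.19, [395.3, 199.4], array([[ 593.61932919, -169.7390241 ,   60.        ]]))]
```

View pics/top0.png

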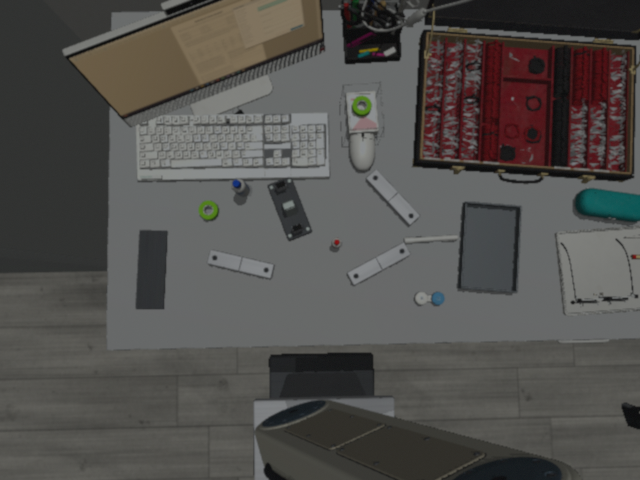

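Run:
```python
from h import *
s=r.sense(); im,d=vision.grab_frame("wrist"); cv2.imwrite('pics/w0.png',im[:,:,::-1])
T=np.array(vision.calibration("wrist")['extrinsics']); print(np.round(T,3),s['eef_pos'])
from scipy.spatial.transform import Rotation as R
M=np.eye(4);M[:3,:3]=R.from_euler('xyz',s['tcp_rot']).as_matrix();M[:3,3]=s['eef_pos']
print(np.round(np.linalg.inv(M)@T,3), vision.calibration("wrist")['mtx'])
# stand posts/crest
im,d=vision.grab_frame("top")
k=vision.cut_out("top","balance_stand")[0]
P=pts("top",k['region'],d); 
for lo,hi in((7,16),(40,53),(53,70)):
  Q=P[(P[:,2]>lo)&(P[:,2]<hi)]; print(lo,len(Q),cv2.minAreaRect(Q[:,:2].astype(np.float32)),Q[:,2].mean())
```

```text
[[ 2.92000e-01 -9.17000e-01 -2.72000e-01  2.51357e+02]
 [-9.57000e-01 -2.80000e-01 -8.20000e-02 -5.76224e+02]
 [-1.00000e-03  2.84000e-01 -9.59000e-01  3.74122e+02]
 [ 0.00000e+00  0.00000e+00  0.00000e+00  1.00000e+00]] [ 182.20042615 -597.87954242  231.31678871]
[[ 0.00000e+00 -9.59000e-01 -2.84000e-01  7.24670e+01]
 [ 1.00000e+00  0.00000e+00 -1.00000e-03 -5.49000e-01]
 [ 2.00000e-03 -2.84000e-01  9.59000e-01 -1.42804e+02]
 [ 0.00000e+00  0.00000e+00  0.00000e+00  1.00000e+00]] [[352.83733987   0.         321.91887371]
 [  0.         352.83733987 240.48972291]
 [  0.           0.           1.        ]]
7 1079 ((586.1389770507812, 70.34014892578125), (139.54067993164062, 60.13393783569336), 20.159940719604492) 11.121965390872605
40 159 ((585.837646484375, 70.0298080444336), (117.14393615722656, 23.48116683959961), 20.08464241027832) 47.6878562907527
53 86 ((585.1317138671875, 69.85467529296875), (110.28477478027344, 23.553878784179688), 20.93971061706543) 59.05254777211895
```

The top view shows the plate at about (151,270), the tray at (490,247) and the stand at (290,207). The three beams are at (240,264), (378,263) and (392,197). The depth-based sizes match the given dimensions, so I'm moving above the nearest beam.

```bash
cat >> h.py <<'E'
def plan(*goals, start=None):
    s=r.sense(); p=np.r_[s['eef_pos'],s['tcp_rot'][2]] if start is None else np.array(start,float)
    for g in goals:
        g=np.array(g,float); d=g-p; c,n=np.cos(p[3]),np.sin(p[3])
        print('->',g,'delta cm',np.round([(d[0]*c+d[1]*n)/10,(d[0]*n-d[1]*c)/10,-d[2]/10],2),'yaw',round(-d[3],3)); p=g
def wlook(thing,ztop,n):
    im,d=vision.grab_frame("wrist"); cv2.imwrite(f'pics/{n}.png',im[:,:,::-1]); print(np.round(r.sense()['eef_pos'],1),r.sense()['tcp_rot'])
    for k in vision.cut_out("wrist",thing):
        if k['conf']<.2: continue
        P=pts("wrist",k['region'],d); print(thing,round(k['conf'],2),np.round(np.percentile(P[:,2],[5,50,95]),1),rect(P,ztop))
E
python3 -c "
from h import *
plan((330,-340,190,-.45),(454.6,-132.1,150,-1.107))"
```

```text
-> [ 330.   -340.    190.     -0.45] delta cm [ 21.65 -20.36   4.13] yaw 0.746
-> [ 454.6   -132.1    150.      -1.107] delta cm [  2.18 -24.14   4.  ] yaw 0.657
```

play_rows(
  steps=[
    {"delta_pos":[21.65,-20.36,4.13],"yaw":0.746,"jaw":100},
    {"delta_pos":[21.65,-20.36,4.13],"yaw":0.746,"jaw":100},
    {"delta_pos":[21.65,-20.36,4.13],"yaw":0.746,"jaw":100},
    {"delta_pos":[21.65,-20.36,4.13],"yaw":0.746,"jaw":100},
    {"delta_pos":[21.65,-20.36,4.13],"yaw":0.746,"jaw":100},
    {"delta_pos":[21.65,-20.36,4.13],"yaw":0.746,"jaw":100},
    {"delta_pos":[21.65,-20.36,4.13],"yaw":0.746,"jaw":100},
    {"delta_pos":[21.65,-20.36,4.13],"yaw":0.746,"jaw":100},
  ],
  grip_force=60,
)

```text
clock: 1.6
eef_pos: [330.6, -339.0, 190.1]
tcp_rot: [3.141, -0.0, -0.447]
contact_force: [-0.4, -0.9, -0.0]
opening: 1.003
grasp_force: 0.0
```

play_rows(
  steps=[
    {"delta_pos":[2.18,-24.14,4],"yaw":0.657,"jaw":100},
    {"delta_pos":[2.18,-24.14,4],"yaw":0.657,"jaw":100},
    {"delta_pos":[2.18,-24.14,4],"yaw":0.657,"jaw":100},
    {"delta_pos":[2.18,-24.14,4],"yaw":0.657,"jaw":100},
    {"delta_pos":[2.18,-24.14,4],"yaw":0.657,"jaw":100},
    {"delta_pos":[2.18,-24.14,4],"yaw":0.657,"jaw":100},
    {"delta_pos":[2.18,-24.14,4],"yaw":0.657,"jaw":100},
    {"delta_pos":[2.18,-24.14,4],"yaw":0.657,"jaw":100},
  ],
)

```text
clock: 2.4
eef_pos: [455.0, -133.1, 150.1]
tcp_rot: [3.141, -0.001, -1.106]
contact_force: [0.4, -0.9, -1.1]
opening: 0.999
grasp_force: 0.0
```

```bash
python3 -c "
from h import *
wlook('beam_a',18,'w1')
plan((454.6,-132.1,3,-1.107))"
```

```text
[ 454.7 -133.5  150.1] [ 3.14143792e+00 -5.47784591e-04 -1.10710616e+00]
beam_a 0.88 [15.5 18.2 19.5] (array([ 605.3, -167.8]), array([149.5,  34.4]), 0.724, 10131)
beam_a 0.72 [16.3 18.3 19.5] (array([ 452.7, -130.7]), array([149.4,  34.1]), -1.098, 7472)
-> [ 454.6   -132.1      3.      -1.107] delta cm [-0.13 -0.07 14.72] yaw -0.001
```

View pics/w1.png

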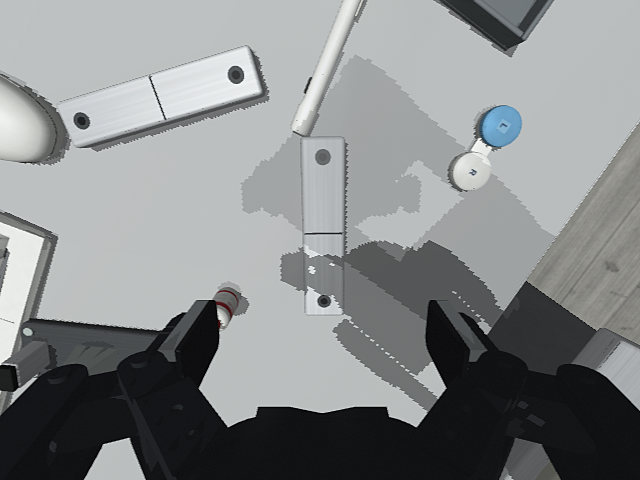

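The line on this beam is at (323,233) and the jaws are centred on the same column. The torch end at (300,128) is close to the beam's end, so I'll lift straight up. The wrist and top cameras agree to 2 mm.

play_rows(
  steps=[
    {"delta_pos":[-0.1,0.05,5],"yaw":0,"jaw":100},
    {"delta_pos":[-0.1,0.05,10],"yaw":0,"jaw":100},
    {"delta_pos":[-0.1,0.05,13],"yaw":0,"jaw":100},
    {"delta_pos":[-0.1,0.05,14.7],"yaw":0,"jaw":100},
    {"delta_pos":[-0.1,0.05,14.7],"yaw":0,"jaw":100},
    {"delta_pos":[-0.1,0.05,14.7],"yaw":0,"jaw":20},
    {"delta_pos":[-0.1,0.05,14.7],"yaw":0,"jaw":20},
    {"delta_pos":[-0.1,0.05,14.7],"yaw":0,"jaw":20},
  ],
)

```text
clock: 3.3
eef_pos: [454.6, -132.0, 4.2]
tcp_rot: [-3.14, -0.002, -1.108]
contact_force: [-0.4, 0.2, -0.2]
opening: 0.514
grasp_force: 0.0
```

play_rows(
  steps=[
    {"delta_pos":[0,0,0],"yaw":0,"jaw":20},
    {"delta_pos":[0,0,0],"yaw":0,"jaw":20},
    {"delta_pos":[0,0,0],"yaw":0,"jaw":20},
    {"delta_pos":[0,0,-2],"yaw":0,"jaw":20},
    {"delta_pos":[0,0,-5],"yaw":0,"jaw":20},
    {"delta_pos":[0,0,-9],"yaw":0,"jaw":20},
    {"delta_pos":[0,0,-13],"yaw":0,"jaw":20},
    {"delta_pos":[0,0,-13],"yaw":0,"jaw":20},
  ],
)

```text
clock: 4.1
eef_pos: [456.9, -132.3, 138.1]
tcp_rot: [-3.135, -0.006, -1.107]
contact_force: [0.1, 1.3, -1.1]
opening: 0.38
grasp_force: 61.0
```

```bash
python3 -c "
from h import *
wlook('beam_a',130+18-3,'w2')
wlook('balance_stand',10,'w3')
plan((530,0,135,-.3),(586,70,135,.351),start=(453.7,-131.4,133,-1.107))"
```

```text
[ 455.5 -131.9  135.7] [-3.1371722  -0.00407645 -1.10701219]
beam_a 0.66 [ 8.7 13.  14.2] (array([0., 0.]), array([0., 0.]), 0.0, 0)
beam_a 0.63 [146.4 147.7 148.8] (array([ 460.3, -142.9]), array([120.2,  34.3]), -1.104, 22782)
[ 453.2 -131.2  132.8] [ 3.14159090e+00  3.32240944e-05 -1.10706927e+00]
balance_stand 0.62 [ 4.3  9.3 57.5] (array([587.7,  73.9]), array([144.4,  61.1]), 0.355, 4490)
-> [ 5.30e+02  0.00e+00  1.35e+02 -3.00e-01] delta cm [ -8.34 -12.7   -0.2 ] yaw -0.807
-> [5.86e+02 7.00e+01 1.35e+02 3.51e-01] delta cm [ 3.28 -8.34 -0.  ] yaw -0.651
```

View pics/w2.png

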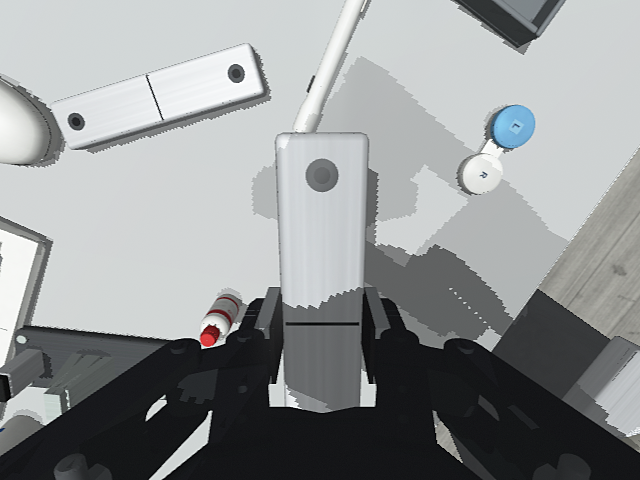

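The beam is held level, with its middle line at (323,324) between the pads. I'll measure the line's offset from the tool and continue above the stand.

```bash
cat >> h.py <<'E'
def line_off(h=15,name=None):
    """offset of the beam's far end from the tool along tool x (75 expected), by depth"""
    im,d=vision.grab_frame("wrist"); s=r.sense(); 
    if name: cv2.imwrite(f'pics/{name}.png',im[:,:,::-1])
    v,u=np.mgrid[0:480,280:366]; v=v.ravel();u=u.ravel(); ok=d[v,u]>0
    P=world("wrist",np.c_[u,v][ok],depth=d[v,u][ok]); y=s['tcp_rot'][2]
    Q=P-s['eef_pos']; X=Q[:,0]*np.cos(y)+Q[:,1]*np.sin(y)
    m=(abs(Q[:,2]-h)<4); g=cv2.cvtColor(im,cv2.COLOR_RGB2GRAY)
    row=np.array([g[k,300:346].mean() for k in range(300,400)]); b=300+np.argmin(row[:60]-cv2.blur(row.reshape(-1,1),(1,15)).ravel()[:60])
    L=world("wrist",[[323,b]],z=s['eef_pos'][2]+np.median(Q[m,2]))[0]-s['eef_pos']
    print('far end x',np.percentile(X[m],99.8).round(1),'top z rel',np.median(Q[m,2]).round(1),'line row',b,'line tool x',(L[0]*np.cos(y)+L[1]*np.sin(y)).round(1))
E
python3 -c "
from h import *
line_off()
plan((530,0,135,-.3),(585.2,70.9,135,.351))"
```

```text
far end x 72.6 top z rel 13.8 line row 323 line tool x -2.0
-> [ 5.30e+02  0.00e+00  1.35e+02 -3.00e-01] delta cm [ -8.26 -12.79  -0.33] yaw -0.807
-> [5.852e+02 7.090e+01 1.350e+02 3.510e-01] delta cm [ 3.18 -8.4  -0.  ] yaw -0.651
```

```bash
python3 -c "
from h import *
plan((475,0,135,-.38),(489,130,135,.351),(586,72,135,.351))"
```

```text
-> [ 4.75e+02  0.00e+00  1.35e+02 -3.80e-01] delta cm [-10.72  -7.87  -0.33] yaw -0.727
-> [4.89e+02 1.30e+02 1.35e+02 3.51e-01] delta cm [ -3.52 -12.59  -0.  ] yaw -0.731
-> [5.86e+02 7.20e+01 1.35e+02 3.51e-01] delta cm [ 7.11  8.78 -0.  ] yaw -0.0
```

play_rows(
  steps=[
    {"delta_pos":[-10.72,-7.87,-0.33],"yaw":-0.727,"jaw":20},
    {"delta_pos":[-10.72,-7.87,-0.33],"yaw":-0.727,"jaw":20},
    {"delta_pos":[-10.72,-7.87,-0.33],"yaw":-0.727,"jaw":20},
    {"delta_pos":[-10.72,-7.87,-0.33],"yaw":-0.727,"jaw":20},
    {"delta_pos":[-10.72,-7.87,-0.33],"yaw":-0.727,"jaw":20},
    {"delta_pos":[-10.72,-7.87,-0.33],"yaw":-0.727,"jaw":20},
    {"delta_pos":[-10.72,-7.87,-0.33],"yaw":-0.727,"jaw":20},
    {"delta_pos":[-10.72,-7.87,-0.33],"yaw":-0.727,"jaw":20},
  ],
)

```text
clock: 5.15
eef_pos: [475.8, -0.6, 135.7]
tcp_rot: [3.141, 0.001, -0.384]
contact_force: [0.2, 0.1, -3.0]
opening: 0.377
grasp_force: 61.0
```

play_rows(
  steps=[
    {"delta_pos":[-3.52,-12.6,0],"yaw":-0.731,"jaw":20},
    {"delta_pos":[-3.52,-12.6,0],"yaw":-0.731,"jaw":20},
    {"delta_pos":[-3.52,-12.6,0],"yaw":-0.731,"jaw":20},
    {"delta_pos":[-3.52,-12.6,0],"yaw":-0.731,"jaw":20},
    {"delta_pos":[-3.52,-12.6,0],"yaw":-0.731,"jaw":20},
    {"delta_pos":[-3.52,-12.6,0],"yaw":-0.731,"jaw":20},
    {"delta_pos":[-3.52,-12.6,0],"yaw":-0.731,"jaw":20},
    {"delta_pos":[-3.52,-12.6,0],"yaw":-0.731,"jaw":20},
  ],
)

```text
clock: 5.95
eef_pos: [490.3, 129.3, 136.2]
tcp_rot: [3.142, 0.0, 0.346]
contact_force: [0.1, 0.2, -2.5]
opening: 0.376
grasp_force: 61.2
```

```bash
python3 -c "
from h import *
vision.grab_frame('wrist')
wlook('balance_stand',10,'w4')
im,d=vision.grab_frame('wrist'); k=vision.cut_out('wrist','balance_stand')[0]
P=pts('wrist',k['region'],d)
for lo,hi in((7,13),(45,52),(57,63)):
  Q=P[(P[:,2]>lo)&(P[:,2]<hi)]; print(lo,len(Q),cv2.minAreaRect(Q[:,:2].astype(np.float32)))
print([(k['conf'],k['uv'],world('wrist',k['uv'],60)) for k in vision.landmark_of('wrist','crest')])
line_off()
"
```

```text
[490.3 129.4 136.3] [-3.14154727e+00  3.22643080e-06  3.47957737e-01]
balance_stand 0.61 [ 8.6 10.6 58.8] (array([584.6,  73.3]), array([139.2,  60.2]), 0.349, 10669)
7 10469 ((584.468994140625, 73.39913177490234), (138.8766632080078, 59.82307052612305), 20.319509506225586)
45 1806 ((584.50048828125, 72.82384490966797), (115.38504028320312, 24.92278480529785), 19.74859619140625)
57 867 ((584.287841796875, 72.88603973388672), (11.570138931274414, 25.068740844726562), 19.964784622192383)
[(0.9, [468.6, 142.5], array([[584.59137246,  71.47665113,  60.        ]]))]
far end x 73.5 top z rel 13.7 line row 323 line tool x -1.1
```

View pics/w4.png

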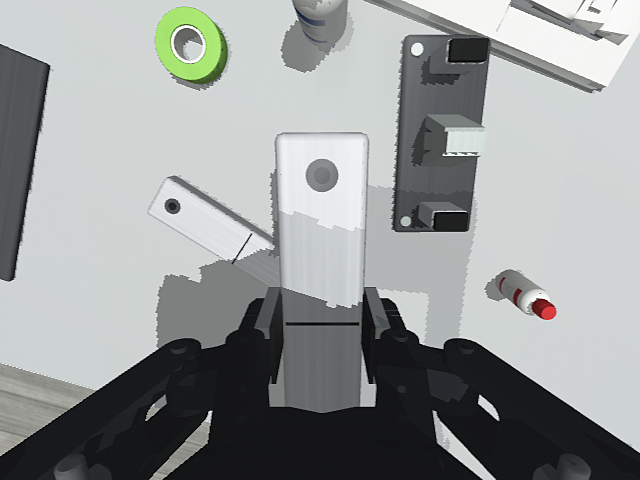

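The stand shows clearly at (445,135), with its crest top at about (468,140). The wrist camera puts the crest at (584.4, 72.9), yaw 0.349, and the size checks out.

```bash
python3 -c "
from h import *
plan((585.6,72.6,135,.350),(585.6,72.6,64,.350))"
```

```text
-> [5.856e+02 7.260e+01 1.350e+02 3.500e-01] delta cm [7.   8.62 0.13] yaw 0.0
-> [5.856e+02 7.260e+01 6.400e+01 3.500e-01] delta cm [0.  0.  7.1] yaw -0.0
```

play_rows(
  steps=[
    {"delta_pos":[7.0,8.62,0.13],"yaw":0,"jaw":20},
    {"delta_pos":[7.0,8.62,0.13],"yaw":0,"jaw":20},
    {"delta_pos":[7.0,8.62,0.13],"yaw":0,"jaw":20},
    {"delta_pos":[7.0,8.62,0.13],"yaw":0,"jaw":20},
    {"delta_pos":[7.0,8.62,3],"yaw":0,"jaw":20},
    {"delta_pos":[7.0,8.62,5],"yaw":0,"jaw":20},
    {"delta_pos":[7.0,8.62,6],"yaw":0,"jaw":20},
    {"delta_pos":[7.0,8.62,6.4],"yaw":0,"jaw":20},
  ],
)

```text
clock: 7.1
eef_pos: [584.0, 73.3, 71.3]
tcp_rot: [-3.141, 0.002, 0.351]
contact_force: [-0.2, -0.2, -1.7]
opening: 0.381
grasp_force: 61.2
```

play_rows(
  steps=[
    {"delta_pos":[0,0,0.3],"yaw":0,"jaw":20},
    {"delta_pos":[0,0,0.6],"yaw":0,"jaw":20},
    {"delta_pos":[0,0,0.75],"yaw":0,"jaw":20},
    {"delta_pos":[0,0,0.8],"yaw":0,"jaw":20},
    {"delta_pos":[0,0,0.8],"yaw":0,"jaw":20},
    {"delta_pos":[0,0,0.8],"yaw":0,"jaw":20},
    {"delta_pos":[0,0,0.8],"yaw":0,"jaw":20},
    {"delta_pos":[0,0,0.8],"yaw":0,"jaw":20},
  ],
)

```text
clock: 7.9
eef_pos: [585.7, 72.8, 64.4]
tcp_rot: [3.142, -0.0, 0.351]
contact_force: [-0.1, 0.9, -1.0]
opening: 0.375
grasp_force: 61.2
```

play_rows(
  steps=[
    {"delta_pos":[0,0,0.1],"yaw":0,"jaw":20},
    {"delta_pos":[0,0,0.1],"yaw":0,"jaw":20},
    {"delta_pos":[0,0,0.1],"yaw":0,"jaw":60},
    {"delta_pos":[0,0,0.1],"yaw":0,"jaw":60},
    {"delta_pos":[0,0,0.1],"yaw":0,"jaw":60},
    {"delta_pos":[0,0,-2],"yaw":0,"jaw":60},
    {"delta_pos":[0,0,-5],"yaw":0,"jaw":60},
    {"delta_pos":[0,0,-7],"yaw":0,"jaw":60},
  ],
)

```text
clock: 8.7
eef_pos: [586.1, 72.8, 135.7]
tcp_rot: [3.141, -0.001, 0.351]
contact_force: [0.2, -0.1, 0.3]
opening: 0.599
grasp_force: 0.0
```

```bash
cat >> h.py <<'E'
def onstand(name=None):
    im,d=vision.grab_frame("wrist"); s=r.sense()
    if name: cv2.imwrite(f'pics/{name}.png',im[:,:,::-1])
    print(np.round(s['eef_pos'],1),s['tcp_rot'][2])
    best=[]
    for k in vision.cut_out("wrist","beam_a"):
        P=pts("wrist",k['region'],d)
        if k['conf']<.2 or np.median(P[:,2])<45: continue
        c=np.median(P,0); y=s['tcp_rot'][2]; 
        # fit plane
        A=np.c_[P[:,:2]-c[:2],np.ones(len(P))]; w=np.ones(len(P),bool)
        for _ in range(4):
            q=np.linalg.lstsq(A[w],P[w,2],rcond=None)[0]; w=abs(A@q-P[:,2])<2.5
        print(round(k['conf'],2),'slope along x',round(float(q[0]*np.cos(y)+q[1]*np.sin(y)),3),'across',round(float(-q[0]*np.sin(y)+q[1]*np.cos(y)),3),'n',w.sum(),cv2.minAreaRect(P[w][:,:2].astype(np.float32)), 'z@crest',round(float(q[2]+q[:2]@(np.array([584.4,72.2])-c[:2])),1))
E
python3 -c "
from h import *
vision.grab_frame('wrist');onstand('w5')"
```

```text
[587.6  73.  137.1] 0.3508370025157539
0.61 slope along x -0.214 across 0.002 n 13088 ((586.2645874023438, 74.54536437988281), (145.90599060058594, 33.83108139038086), 20.24616241455078) z@crest 76.2
```

View pics/w5.png

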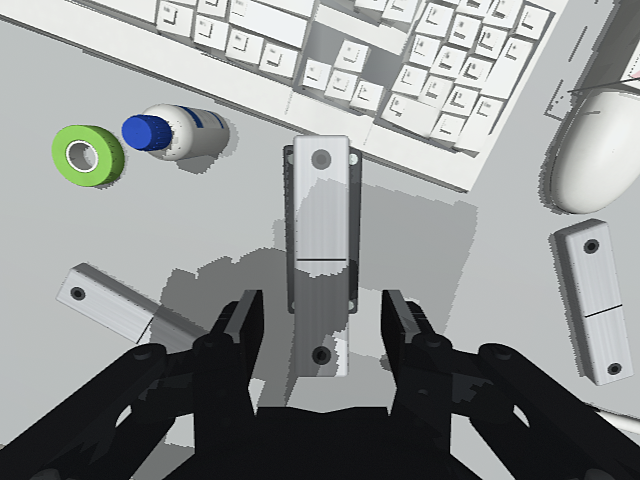

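The beam tipped: slope -0.21 with its far end at (322,137) down, and its line at (322,259). It is the off-centre one, so it goes to the tray.

play_rows(
  steps=[
    {"delta_pos":[0,0,4],"yaw":0,"jaw":60},
    {"delta_pos":[0,0,6],"yaw":0,"jaw":60},
    {"delta_pos":[0,0,7.1],"yaw":0,"jaw":60},
    {"delta_pos":[0,0,7.1],"yaw":0,"jaw":60},
    {"delta_pos":[0,0,7.1],"yaw":0,"jaw":20},
    {"delta_pos":[0,0,7.1],"yaw":0,"jaw":20},
    {"delta_pos":[0,0,7.1],"yaw":0,"jaw":20},
    {"delta_pos":[0,0,7.1],"yaw":0,"jaw":20},
  ],
)

```text
clock: 9.65
eef_pos: [586.1, 72.8, 64.0]
tcp_rot: [3.141, -0.001, 0.351]
contact_force: [0.2, -0.2, -0.5]
opening: 0.383
grasp_force: 61.4
```

play_rows(
  steps=[
    {"delta_pos":[0,0,0],"yaw":0,"jaw":20},
    {"delta_pos":[0,0,-2],"yaw":0,"jaw":20},
    {"delta_pos":[0,0,-5],"yaw":0,"jaw":20},
    {"delta_pos":[0,0,-9],"yaw":0,"jaw":20},
    {"delta_pos":[0,0,-9],"yaw":0,"jaw":20},
    {"delta_pos":[0,0,-9],"yaw":0,"jaw":20},
    {"delta_pos":[0,0,-9],"yaw":0,"jaw":20},
    {"delta_pos":[0,0,-9],"yaw":0,"jaw":20},
  ],
)

```text
clock: 10.45
eef_pos: [584.6, 72.7, 151.8]
tcp_rot: [-3.141, 0.003, 0.351]
contact_force: [-0.2, -0.1, -1.8]
opening: 0.381
grasp_force: 61.4
```

```bash
python3 -c "
from h import *
plan((540,-150,140,.1),(486,-386,120,-.1),(486,-386,38,-.1))"
```

```text
-> [ 5.4e+02 -1.5e+02  1.4e+02  1.0e-01] delta cm [-11.84  19.38   1.18] yaw 0.251
-> [ 4.86e+02 -3.86e+02  1.20e+02 -1.00e-01] delta cm [-7.73 22.94  2.  ] yaw 0.2
-> [ 4.86e+02 -3.86e+02  3.80e+01 -1.00e-01] delta cm [ 0.  -0.   8.2] yaw -0.0
```

play_rows(
  steps=[
    {"delta_pos":[-11.84,19.38,1.18],"yaw":0.251,"jaw":20},
    {"delta_pos":[-11.84,19.38,1.18],"yaw":0.251,"jaw":20},
    {"delta_pos":[-11.84,19.38,1.18],"yaw":0.251,"jaw":20},
    {"delta_pos":[-11.84,19.38,1.18],"yaw":0.251,"jaw":20},
    {"delta_pos":[-11.84,19.38,1.18],"yaw":0.251,"jaw":20},
    {"delta_pos":[-11.84,19.38,1.18],"yaw":0.251,"jaw":20},
    {"delta_pos":[-11.84,19.38,1.18],"yaw":0.251,"jaw":20},
    {"delta_pos":[-11.84,19.38,1.18],"yaw":0.251,"jaw":20},
  ],
)

```text
clock: 11.25
eef_pos: [540.9, -148.9, 140.9]
tcp_rot: [-3.141, 0.001, 0.1]
contact_force: [0.3, 0.2, -1.6]
opening: 0.385
grasp_force: 61.4
```

play_rows(
  steps=[
    {"delta_pos":[-7.73,22.94,2],"yaw":0.2,"jaw":20},
    {"delta_pos":[-7.73,22.94,2],"yaw":0.2,"jaw":20},
    {"delta_pos":[-7.73,22.94,2],"yaw":0.2,"jaw":20},
    {"delta_pos":[-7.73,22.94,2],"yaw":0.2,"jaw":20},
    {"delta_pos":[-7.73,22.94,2],"yaw":0.2,"jaw":20},
    {"delta_pos":[-7.73,22.94,2],"yaw":0.2,"jaw":20},
    {"delta_pos":[-7.73,22.94,2],"yaw":0.2,"jaw":20},
    {"delta_pos":[-7.73,22.94,2],"yaw":0.2,"jaw":20},
  ],
)

```text
clock: 12.05
eef_pos: [487.5, -384.2, 121.2]
tcp_rot: [-3.141, 0.001, -0.099]
contact_force: [-0.5, 0.2, -2.1]
opening: 0.38
grasp_force: 61.5
```

```bash
python3 -c "
from h import *
vision.grab_frame('wrist');wlook('reject_tray',4,'w6')
plan((486,-386,26,-.1))"
```

```text
[ 487.6 -384.2  121.5] [-3.14123646e+00  1.88201652e-04 -9.81245616e-02]
reject_tray 0.75 [ 3.5  4.8 28.5] (array([ 508. , -384.8]), array([167.8, 141.7]), -0.161, 18017)
-> [ 4.86e+02 -3.86e+02  2.60e+01 -1.00e-01] delta cm [-0.14  0.17  9.56] yaw 0.002
```

View pics/w6.png

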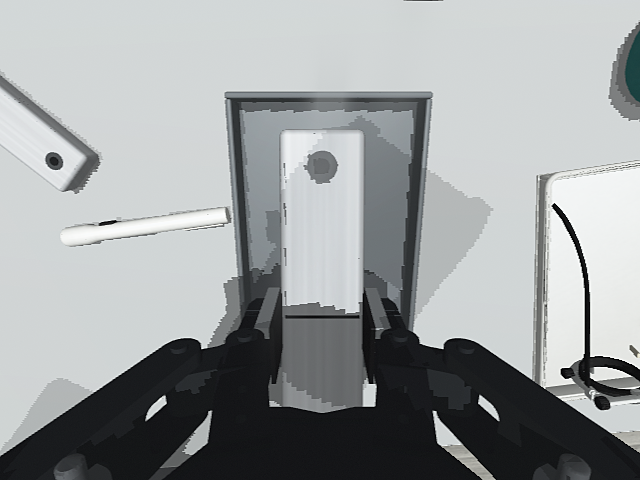

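The beam at (322,220) hangs centrally inside the tray walls, which run from column 232 to 428. I'll lower it and let go.

play_rows(
  steps=[
    {"delta_pos":[-0.1,0.1,4],"yaw":0,"jaw":20},
    {"delta_pos":[-0.1,0.1,7],"yaw":0,"jaw":20},
    {"delta_pos":[-0.1,0.1,9],"yaw":0,"jaw":20},
    {"delta_pos":[-0.1,0.1,9.6],"yaw":0,"jaw":20},
    {"delta_pos":[-0.1,0.1,9.8],"yaw":0,"jaw":20},
    {"delta_pos":[-0.1,0.1,9.8],"yaw":0,"jaw":20},
    {"delta_pos":[-0.1,0.1,9.8],"yaw":0,"jaw":55},
    {"delta_pos":[-0.1,0.1,9.8],"yaw":0,"jaw":55},
  ],
)

```text
clock: 13.0
eef_pos: [486.7, -387.3, 24.9]
tcp_rot: [3.14, -0.002, -0.1]
contact_force: [-0.0, -0.1, -0.0]
opening: 0.551
grasp_force: 0.0
```

play_rows(
  steps=[
    {"delta_pos":[0,0,0],"yaw":0,"jaw":55},
    {"delta_pos":[0,0,0],"yaw":0,"jaw":55},
    {"delta_pos":[0,0,-4],"yaw":0,"jaw":55},
    {"delta_pos":[0,0,-8],"yaw":0,"jaw":55},
    {"delta_pos":[0,0,-12],"yaw":0,"jaw":55},
    {"delta_pos":[0,0,-12],"yaw":0,"jaw":100},
    {"delta_pos":[0,0,-12],"yaw":0,"jaw":100},
    {"delta_pos":[0,0,-12],"yaw":0,"jaw":100},
  ],
)

```text
clock: 13.8
eef_pos: [485.2, -386.3, 142.5]
tcp_rot: [-3.141, 0.001, -0.1]
contact_force: [-0.5, -0.7, -0.2]
opening: 1.0
grasp_force: 0.0
```

```bash
python3 -c "
from h import *
wlook('beam_a',22,'w7')
print('top');im,d=vision.grab_frame('top')
for k in vision.cut_out('top','beam_a'):
  if k['conf']>.2: print(round(k['conf'],2),rect(pts('top',k['region'],d),20,8))
plan((605.6,-167.6,150,.727),(605.6,-167.6,3,.727))"
```

```text
[ 485.1 -386.2  142.1] [-3.14038067e+00  1.88650751e-03 -1.00259163e-01]
beam_a 0.86 [ 5.7 17.6 19. ] (array([ 579.9, -190.7]), array([79.5, 32.3]), 0.727, 2148)
beam_a 0.57 [20.2 21.6 22.8] (array([ 484., -385.]), array([148.7,  34. ]), -0.103, 8023)
top
0.81 (array([459.9, 182.8]), array([146.8,  33.6]), 1.307, 884)
0.75 (array([ 607.4, -168.6]), array([149.7,  35.7]), 0.718, 961)
-> [ 605.6   -167.6    150.       0.727] delta cm [  9.78 -22.97  -0.78] yaw -0.827
-> [ 605.6   -167.6      3.       0.727] delta cm [ 0.   0.  14.7] yaw -0.0
```

The reject lies flat in the tray: its top is at 21.6 mm and it is centred at (484,-385). Next is the far beam.

play_rows(
  steps=[
    {"delta_pos":[9.75,-22.9,-0.8],"yaw":-0.827,"jaw":100},
    {"delta_pos":[9.75,-22.9,-0.8],"yaw":-0.827,"jaw":100},
    {"delta_pos":[9.75,-22.9,-0.8],"yaw":-0.827,"jaw":100},
    {"delta_pos":[9.75,-22.9,-0.8],"yaw":-0.827,"jaw":100},
    {"delta_pos":[9.75,-22.9,-0.8],"yaw":-0.827,"jaw":100},
    {"delta_pos":[9.75,-22.9,-0.8],"yaw":-0.827,"jaw":100},
    {"delta_pos":[9.75,-22.9,-0.8],"yaw":-0.827,"jaw":100},
    {"delta_pos":[9.75,-22.9,-0.8],"yaw":-0.827,"jaw":100},
  ],
)

```text
clock: 14.8
eef_pos: [605.3, -168.9, 150.8]
tcp_rot: [-3.141, 0.001, 0.724]
contact_force: [-0.4, 0.3, -0.5]
opening: 1.0
grasp_force: 0.0
```

```bash
python3 -c "
from h import *
vision.grab_frame('wrist');wlook('beam_a',18,'w8')
plan((605.5,-167.7,3,.727))"
```

```text
[ 605.1 -169.5  151.1] [-3.14096236e+00  5.58043370e-04  7.23649832e-01]
beam_a 0.9 [16.9 18.4 19.5] (array([ 606.2, -166.7]), array([148.7,  34.1]), 0.726, 7509)
beam_a 0.62 [ 7.5  8.9 10.9] (array([0., 0.]), array([0., 0.]), 0.0, 0)
-> [ 605.5   -167.7      3.       0.727] delta cm [ 0.15 -0.13 14.82] yaw -0.003
```

play_rows(
  steps=[
    {"delta_pos":[0.2,-0.15,5],"yaw":0,"jaw":100},
    {"delta_pos":[0.2,-0.15,10],"yaw":0,"jaw":100},
    {"delta_pos":[0.2,-0.15,13],"yaw":0,"jaw":100},
    {"delta_pos":[0.2,-0.15,14.7],"yaw":0,"jaw":100},
    {"delta_pos":[0.2,-0.15,14.7],"yaw":0,"jaw":100},
    {"delta_pos":[0.2,-0.15,14.7],"yaw":0,"jaw":20},
    {"delta_pos":[0.2,-0.15,14.7],"yaw":0,"jaw":20},
    {"delta_pos":[0.2,-0.15,14.7],"yaw":0,"jaw":20},
  ],
)

```text
clock: 15.75
eef_pos: [607.5, -166.6, 6.3]
tcp_rot: [3.139, -0.002, 0.727]
contact_force: [-0.4, 0.1, -0.5]
opening: 0.514
grasp_force: 0.0
```

play_rows(
  steps=[
    {"delta_pos":[0,0,0],"yaw":0,"jaw":20},
    {"delta_pos":[0,0,0],"yaw":0,"jaw":20},
    {"delta_pos":[0,0,0],"yaw":0,"jaw":20},
    {"delta_pos":[0,0,-2],"yaw":0,"jaw":20},
    {"delta_pos":[0,0,-5],"yaw":0,"jaw":20},
    {"delta_pos":[0,0,-9],"yaw":0,"jaw":20},
    {"delta_pos":[0,0,-13],"yaw":0,"jaw":20},
    {"delta_pos":[0,0,-13],"yaw":0,"jaw":20},
  ],
)

```text
clock: 16.55
eef_pos: [609.9, -167.1, 140.9]
tcp_rot: [3.133, -0.005, 0.727]
contact_force: [0.8, 0.1, -0.9]
opening: 0.379
grasp_force: 60.5
```

```bash
python3 -c "
from h import *
for i in range(4): vision.grab_frame('wrist')
line_off(name='w9'); print(r.sense()['eef_pos'])
plan((585.4,73,135,.35))"
```

```text
far end x 72.7 top z rel 11.8 line row 321 line tool x -0.9
[ 605.16505015 -165.88069631  133.07583386]
-> [5.854e+02 7.300e+01 1.350e+02 3.500e-01] delta cm [ 14.4  -19.16  -0.19] yaw 0.377
```

play_rows(
  steps=[
    {"delta_pos":[14.4,-19.1,-0.2],"yaw":0.377,"jaw":20},
    {"delta_pos":[14.4,-19.1,-0.2],"yaw":0.377,"jaw":20},
    {"delta_pos":[14.4,-19.1,-0.2],"yaw":0.377,"jaw":20},
    {"delta_pos":[14.4,-19.1,-0.2],"yaw":0.377,"jaw":20},
    {"delta_pos":[14.4,-19.1,-0.2],"yaw":0.377,"jaw":20},
    {"delta_pos":[14.4,-19.1,-0.2],"yaw":0.377,"jaw":20},
    {"delta_pos":[14.4,-19.1,-0.2],"yaw":0.377,"jaw":20},
    {"delta_pos":[14.4,-19.1,-0.2],"yaw":0.377,"jaw":20},
  ],
)

```text
clock: 17.6
eef_pos: [586.5, 71.4, 135.6]
tcp_rot: [-3.142, 0.002, 0.35]
contact_force: [0.1, -0.1, -2.3]
opening: 0.375
grasp_force: 60.6
```

```bash
python3 -c "
from h import *
for i in range(3): vision.grab_frame('wrist')
line_off(); print(r.sense()['eef_pos'])
plan((585.4,72.8,69,.350))"
```

```text
far end x 72.5 top z rel 11.9 line row 321 line tool x -1.2
[586.98690408  71.02315054 136.22377156]
-> [5.854e+02 7.280e+01 6.900e+01 3.500e-01] delta cm [-0.09 -0.22  6.72] yaw -0.002
```

play_rows(
  steps=[
    {"delta_pos":[-0.05,-0.15,3],"yaw":0,"jaw":20},
    {"delta_pos":[-0.05,-0.15,5],"yaw":0,"jaw":20},
    {"delta_pos":[-0.05,-0.15,6],"yaw":0,"jaw":20},
    {"delta_pos":[-0.05,-0.15,6.5],"yaw":0,"jaw":20},
    {"delta_pos":[-0.05,-0.15,6.7],"yaw":0,"jaw":20},
    {"delta_pos":[-0.05,-0.15,6.8],"yaw":0,"jaw":20},
    {"delta_pos":[-0.05,-0.15,6.8],"yaw":0,"jaw":20},
    {"delta_pos":[-0.05,-0.15,6.8],"yaw":0,"jaw":20},
  ],
)

```text
clock: 18.6
eef_pos: [586.4, 73.5, 69.1]
tcp_rot: [3.141, -0.001, 0.35]
contact_force: [-0.1, -0.8, -2.2]
opening: 0.378
grasp_force: 60.6
```

play_rows(
  steps=[
    {"delta_pos":[0,0,0.05],"yaw":0,"jaw":20},
    {"delta_pos":[0,0,0.1],"yaw":0,"jaw":20},
    {"delta_pos":[0,0,0.15],"yaw":0,"jaw":20},
    {"delta_pos":[0,0,0.15],"yaw":0,"jaw":20},
    {"delta_pos":[0,0,0.15],"yaw":0,"jaw":20},
    {"delta_pos":[0,0,0.15],"yaw":0,"jaw":20},
    {"delta_pos":[0,0,0.15],"yaw":0,"jaw":20},
    {"delta_pos":[0,0,0.15],"yaw":0,"jaw":20},
  ],
)

```text
clock: 19.4
eef_pos: [586.0, 73.4, 67.0]
tcp_rot: [-3.142, -0.0, 0.35]
contact_force: [0.6, 0.6, -1.1]
opening: 0.378
grasp_force: 60.6
```

play_rows(
  steps=[
    {"delta_pos":[0,0,0.08],"yaw":0,"jaw":20},
    {"delta_pos":[0,0,0.1],"yaw":0,"jaw":20},
    {"delta_pos":[0,0,0.1],"yaw":0,"jaw":44},
    {"delta_pos":[0,0,0.1],"yaw":0,"jaw":60},
    {"delta_pos":[0,0,0.1],"yaw":0,"jaw":60},
    {"delta_pos":[0,0,-2],"yaw":0,"jaw":60},
    {"delta_pos":[0,0,-5],"yaw":0,"jaw":60},
    {"delta_pos":[0,0,-7],"yaw":0,"jaw":60},
  ],
)

```text
clock: 20.2
eef_pos: [586.5, 73.5, 138.5]
tcp_rot: [3.141, -0.001, 0.35]
contact_force: [1.3, -0.4, -0.0]
opening: 0.599
grasp_force: 0.0
```

```bash
python3 -c "
from h import *
vision.grab_frame('wrist');onstand('w10')
for i in range(3): vision.grab_frame('wrist')
onstand()"
```

```text
[588.   73.7 139.9] 0.3497876915235183
0.89 slope along x -0.003 across 0.001 n 12067 ((583.270751953125, 73.92796325683594), (148.61587524414062, 33.8402214050293), 20.061614990234375) z@crest 74.9
[585.2  73.3 135.8] 0.3497281136348749
0.97 slope along x -0.001 across 0.004 n 12783 ((584.0795288085938, 73.89763641357422), (149.56246948242188, 33.822723388671875), 20.023113250732422) z@crest 78.0
```

View pics/w10.png

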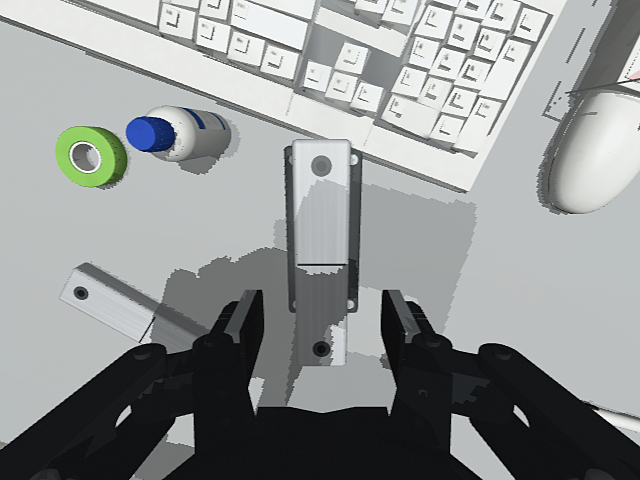

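The beam stays level: slope 0.00, line at (322,264). It is even, so it goes to the plate.

play_rows(
  steps=[
    {"delta_pos":[-0.05,0,4],"yaw":0,"jaw":60},
    {"delta_pos":[-0.05,0,6],"yaw":0,"jaw":60},
    {"delta_pos":[-0.05,0,7.2],"yaw":0,"jaw":60},
    {"delta_pos":[-0.05,0,7.2],"yaw":0,"jaw":60},
    {"delta_pos":[-0.05,0,7.2],"yaw":0,"jaw":20},
    {"delta_pos":[-0.05,0,7.2],"yaw":0,"jaw":20},
    {"delta_pos":[-0.05,0,7.2],"yaw":0,"jaw":20},
    {"delta_pos":[-0.05,0,7.2],"yaw":0,"jaw":20},
  ],
)

```text
clock: 21.4
eef_pos: [586.1, 73.4, 65.9]
tcp_rot: [3.141, -0.002, 0.35]
contact_force: [-0.7, 0.4, 3.4]
opening: 0.381
grasp_force: 60.1
```

play_rows(
  steps=[
    {"delta_pos":[0,0,0],"yaw":0,"jaw":20},
    {"delta_pos":[0,0,-2],"yaw":0,"jaw":20},
    {"delta_pos":[0,0,-5],"yaw":0,"jaw":20},
    {"delta_pos":[0,0,-7],"yaw":0,"jaw":20},
    {"delta_pos":[0,0,-7],"yaw":0,"jaw":20},
    {"delta_pos":[0,0,-7],"yaw":0,"jaw":20},
    {"delta_pos":[0,0,-7],"yaw":0,"jaw":20},
    {"delta_pos":[0,0,-7],"yaw":0,"jaw":20},
  ],
)

```text
clock: 22.2
eef_pos: [584.6, 73.1, 133.6]
tcp_rot: [-3.141, 0.002, 0.35]
contact_force: [0.5, 0.6, -1.1]
opening: 0.378
grasp_force: 60.1
```

```bash
python3 -c "
from h import *
plan((450,275,135,-.047),(449.5,388.5,120,-.047))"
```

```text
-> [ 4.50e+02  2.75e+02  1.35e+02 -4.70e-02] delta cm [ -5.73 -23.58  -0.14] yaw 0.397
-> [ 4.495e+02  3.885e+02  1.200e+02 -4.700e-02] delta cm [ -0.58 -11.34   1.5 ] yaw -0.0
```

play_rows(
  steps=[
    {"delta_pos":[-5.7,-23.6,-0.2],"yaw":0.397,"jaw":20},
    {"delta_pos":[-5.7,-23.6,-0.2],"yaw":0.397,"jaw":20},
    {"delta_pos":[-5.7,-23.6,-0.2],"yaw":0.397,"jaw":20},
    {"delta_pos":[-5.7,-23.6,-0.2],"yaw":0.397,"jaw":20},
    {"delta_pos":[-5.7,-23.6,-0.2],"yaw":0.397,"jaw":20},
    {"delta_pos":[-5.7,-23.6,-0.2],"yaw":0.397,"jaw":20},
    {"delta_pos":[-5.7,-23.6,-0.2],"yaw":0.397,"jaw":20},
    {"delta_pos":[-5.7,-23.6,-0.2],"yaw":0.397,"jaw":20},
  ],
)

```text
clock: 23.0
eef_pos: [451.2, 274.9, 136.5]
tcp_rot: [3.141, 0.0, -0.047]
contact_force: [0.2, 0.3, -1.9]
opening: 0.376
grasp_force: 60.3
```

```bash
python3 -c "
from h import *
for i in range(3): vision.grab_frame('wrist')
wlook('stack_plate',6,'w11');line_off()
plan((449.5,388.5,100,-.047))"
```

```text
[451.7 274.5 136.8] [ 3.14133417e+00  2.10321721e-04 -4.89360964e-02]
stack_plate 0.89 [5.3 6.5 7.6] (array([449.5, 390. ]), array([179.9,  64.4]), -0.042, 17153)
far end x 72.2 top z rel 12.3 line row 323 line tool x -2.2
-> [ 4.495e+02  3.885e+02  1.000e+02 -4.700e-02] delta cm [ -0.76 -11.35   3.69] yaw -0.002
```

View pics/w11.png

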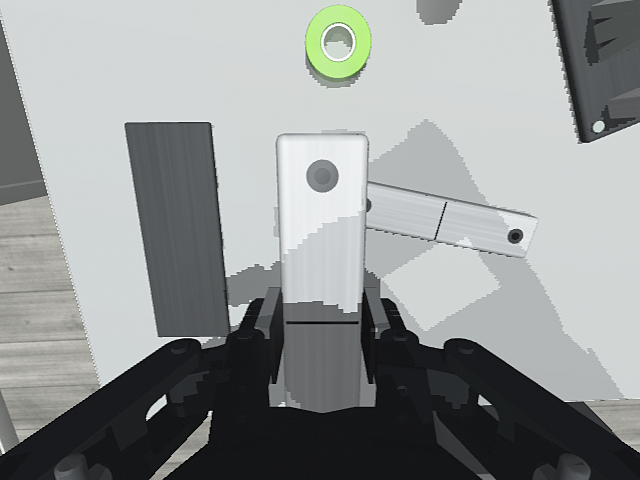

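The plate is at (178,230), measured at (449.5,390) with yaw -0.04 and the right size. Setting the beam down in its middle.

play_rows(
  steps=[
    {"delta_pos":[-0.5,-11.5,0],"yaw":0,"jaw":20},
    {"delta_pos":[-0.5,-11.5,0],"yaw":0,"jaw":20},
    {"delta_pos":[-0.5,-11.5,2],"yaw":0,"jaw":20},
    {"delta_pos":[-0.5,-11.5,6],"yaw":0,"jaw":20},
    {"delta_pos":[-0.5,-11.5,9],"yaw":0,"jaw":20},
    {"delta_pos":[-0.5,-11.5,11],"yaw":0,"jaw":20},
    {"delta_pos":[-0.5,-11.5,12],"yaw":0,"jaw":20},
    {"delta_pos":[-0.5,-11.5,12],"yaw":0,"jaw":20},
  ],
)

```text
clock: 24.1
eef_pos: [451.1, 389.7, 15.8]
tcp_rot: [3.14, 0.002, -0.048]
contact_force: [0.6, -0.4, -1.7]
opening: 0.378
grasp_force: 60.5
```

play_rows(
  steps=[
    {"delta_pos":[0,0,0],"yaw":0,"jaw":20},
    {"delta_pos":[0,0,0],"yaw":0,"jaw":20},
    {"delta_pos":[0,0,0],"yaw":0,"jaw":20},
    {"delta_pos":[0,0,0.1],"yaw":0,"jaw":20},
    {"delta_pos":[0,0,0.2],"yaw":0,"jaw":20},
    {"delta_pos":[0,0,0.2],"yaw":0,"jaw":20},
    {"delta_pos":[0,0,0.2],"yaw":0,"jaw":20},
    {"delta_pos":[0,0,0.2],"yaw":0,"jaw":20},
  ],
)

```text
clock: 24.9
eef_pos: [451.5, 390.6, 15.0]
tcp_rot: [3.142, 0.0, -0.047]
contact_force: [-0.4, -0.3, -1.9]
opening: 0.376
grasp_force: 60.5
```

play_rows(
  steps=[
    {"delta_pos":[0,0,0.15],"yaw":0,"jaw":20},
    {"delta_pos":[0,0,0.25],"yaw":0,"jaw":20},
    {"delta_pos":[0,0,0.25],"yaw":0,"jaw":20},
    {"delta_pos":[0,0,0.25],"yaw":0,"jaw":44},
    {"delta_pos":[0,0,0.25],"yaw":0,"jaw":60},
    {"delta_pos":[0,0,0.25],"yaw":0,"jaw":60},
    {"delta_pos":[0,0,-4],"yaw":0,"jaw":60},
    {"delta_pos":[0,0,-8],"yaw":0,"jaw":60},
  ],
)

```text
clock: 25.7
eef_pos: [450.8, 390.0, 95.1]
tcp_rot: [3.14, 0.002, -0.047]
contact_force: [0.8, 0.3, 0.2]
opening: 0.599
grasp_force: 0.0
```

play_rows(
  steps=[
    {"delta_pos":[0,0,-4],"yaw":0,"jaw":100},
    {"delta_pos":[0,0,-4],"yaw":0,"jaw":100},
    {"delta_pos":[0,0,-4],"yaw":0,"jaw":100},
    {"delta_pos":[0,0,-4],"yaw":0,"jaw":100},
    {"delta_pos":[0,0,-4],"yaw":0,"jaw":100},
    {"delta_pos":[0,0,-4],"yaw":0,"jaw":100},
    {"delta_pos":[0,0,-4],"yaw":0,"jaw":100},
    {"delta_pos":[0,0,-4],"yaw":0,"jaw":100},
  ],
)

```text
clock: 26.5
eef_pos: [451.4, 390.4, 134.5]
tcp_rot: [3.141, 0.001, -0.047]
contact_force: [-1.1, -0.1, 0.2]
opening: 1.004
grasp_force: 0.0
```

```bash
python3 -c "
from h import *
for i in range(2): vision.grab_frame('wrist')
wlook('beam_a',24,'w12')
wlook('beam_a',18,'w12')
wlook('stack_plate',6,'w12')
plan((458,184,150,1.315),(458,184,150,1.315-3.1416))"
```

```text
[451.5 390.6 134.8] [ 3.14145485e+00  1.64723798e-04 -4.71926103e-02]
beam_a 0.8 [23.  24.4 25.5] (array([450. , 391.8]), array([148.6,  34. ]), -0.046, 8429)
beam_a 0.69 [13.5 18.  19.2] (array([463. , 198.1]), array([95. , 23.3]), 1.262, 9)
[451.5 390.6 135. ] [-3.14158765e+00  1.14697601e-05 -4.72101552e-02]
beam_a 0.71 [14.2 17.9 19.1] (array([461.8, 201.1]), array([120.6,  34. ]), 1.32, 6573)
[451.5 390.6 135. ] [-3.14155056e+00 -6.43000960e-05 -4.71625265e-02]
stack_plate 0.65 [5.1 6.2 7.4] (array([449.6, 390. ]), array([179. ,  64.2]), -0.042, 8511)
-> [458.    184.    150.      1.315] delta cm [ 1.62 20.6  -1.5 ] yaw -1.362
-> [458.     184.     150.      -1.8266] delta cm [ 0.  0. -0.] yaw 3.142
```

The first good beam is flat on the plate, about 2 mm from its middle. Next is the last beam.

play_rows(
  steps=[
    {"delta_pos":[1.6,20.6,-1.5],"yaw":-1.362,"jaw":100},
    {"delta_pos":[1.6,20.6,-1.5],"yaw":-1.362,"jaw":100},
    {"delta_pos":[1.6,20.6,-1.5],"yaw":-1.362,"jaw":100},
    {"delta_pos":[1.6,20.6,-1.5],"yaw":-1.362,"jaw":100},
    {"delta_pos":[1.6,20.6,-1.5],"yaw":-1.362,"jaw":100},
    {"delta_pos":[1.6,20.6,-1.5],"yaw":-1.362,"jaw":100},
    {"delta_pos":[1.6,20.6,-1.5],"yaw":-1.362,"jaw":100},
    {"delta_pos":[1.6,20.6,-1.5],"yaw":-1.362,"jaw":100},
  ],
)

```text
clock: 27.7
eef_pos: [457.9, 183.7, 150.2]
tcp_rot: [3.141, -0.0, 1.133]
contact_force: [-0.0, 0.7, -0.1]
opening: 0.998
grasp_force: 0.0
```

```bash
python3 -c "
from h import *
for i in range(2): vision.grab_frame('wrist')
wlook('beam_a',18,'w13')
plan((458,184,3,1.315))"
```

```text
[457.8 184.  150.1] [ 3.14152114e+00 -1.39237026e-04  1.12471944e+00]
beam_a 0.74 [11.9 23.5 25.3] (array([406.1, 380.8]), array([56.9,  9.4]), -0.055, 495)
beam_a 0.66 [16.6 18.  19.2] (array([457.4, 185.7]), array([149.5,  34. ]), 1.313, 7427)
-> [458.    184.      3.      1.315] delta cm [-0.    0.02 14.71] yaw -0.191
```

play_rows(
  steps=[
    {"delta_pos":[0.1,-0.1,4],"yaw":-0.1,"jaw":100},
    {"delta_pos":[0.1,-0.1,8],"yaw":-0.19,"jaw":100},
    {"delta_pos":[0.1,-0.1,12],"yaw":-0.19,"jaw":100},
    {"delta_pos":[0.1,-0.1,14.7],"yaw":-0.19,"jaw":100},
    {"delta_pos":[0.1,-0.1,14.7],"yaw":-0.19,"jaw":100},
    {"delta_pos":[0.1,-0.1,14.7],"yaw":-0.19,"jaw":100},
    {"delta_pos":[0.1,-0.1,14.7],"yaw":-0.19,"jaw":20},
    {"delta_pos":[0.1,-0.1,14.7],"yaw":-0.19,"jaw":20},
  ],
)

```text
clock: 28.7
eef_pos: [458.5, 185.9, 4.6]
tcp_rot: [3.139, -0.002, 1.317]
contact_force: [-0.8, -0.8, -0.9]
opening: 0.687
grasp_force: 0.0
```

play_rows(
  steps=[
    {"delta_pos":[0,0,0],"yaw":0,"jaw":20},
    {"delta_pos":[0,0,0],"yaw":0,"jaw":20},
    {"delta_pos":[0,0,0],"yaw":0,"jaw":20},
    {"delta_pos":[0,0,0],"yaw":0,"jaw":20},
    {"delta_pos":[0,0,-2],"yaw":0,"jaw":20},
    {"delta_pos":[0,0,-6],"yaw":0,"jaw":20},
    {"delta_pos":[0,0,-10],"yaw":0,"jaw":20},
    {"delta_pos":[0,0,-13],"yaw":0,"jaw":20},
  ],
)

```text
clock: 29.5
eef_pos: [457.6, 185.5, 135.4]
tcp_rot: [3.14, -0.001, 1.318]
contact_force: [0.4, -0.8, -2.3]
opening: 0.381
grasp_force: 61.1
```

```bash
python3 -c "
from h import *
for i in range(4): vision.grab_frame('wrist')
line_off(name='w14'); print(r.sense()['eef_pos'],r.sense()['tcp_rot'])
plan((585.4,73,135,.35))"
```

```text
far end x 74.0 top z rel 13.8 line row 323 line tool x -0.5
[456.75359763 185.14377245 132.52282554] [-3.14116204e+00  3.08369548e-04  1.31798212e+00]
-> [5.854e+02 7.300e+01 1.350e+02 3.500e-01] delta cm [-7.64 15.26 -0.25] yaw 0.968
```

play_rows(
  steps=[
    {"delta_pos":[-7.6,15.2,-0.3],"yaw":0.968,"jaw":20},
    {"delta_pos":[-7.6,15.2,-0.3],"yaw":0.968,"jaw":20},
    {"delta_pos":[-7.6,15.2,-0.3],"yaw":0.968,"jaw":20},
    {"delta_pos":[-7.6,15.2,-0.3],"yaw":0.968,"jaw":20},
    {"delta_pos":[-7.6,15.2,-0.3],"yaw":0.968,"jaw":20},
    {"delta_pos":[-7.6,15.2,-0.3],"yaw":0.968,"jaw":20},
    {"delta_pos":[-7.6,15.2,-0.3],"yaw":0.968,"jaw":20},
    {"delta_pos":[-7.6,15.2,-0.3],"yaw":0.968,"jaw":20},
  ],
)

```text
clock: 30.55
eef_pos: [584.2, 73.5, 133.8]
tcp_rot: [-3.141, 0.004, 0.349]
contact_force: [-0.6, -0.3, -2.4]
opening: 0.381
grasp_force: 61.1
```

```bash
python3 -c "
from h import *
for i in range(4): vision.grab_frame('wrist')
line_off(); print(r.sense()['eef_pos'])
plan((585.2,73.1,66,.35))"
```

```text
far end x 73.5 top z rel 13.8 line row 323 line tool x -1.0
[585.16653025  73.81301857 135.45092957]
-> [5.852e+02 7.310e+01 6.600e+01 3.500e-01] delta cm [-0.02  0.07  6.95] yaw 0.002
```

play_rows(
  steps=[
    {"delta_pos":[0,0,3],"yaw":0,"jaw":20},
    {"delta_pos":[0,0,5],"yaw":0,"jaw":20},
    {"delta_pos":[0,0,6.3],"yaw":0,"jaw":20},
    {"delta_pos":[0,0,6.9],"yaw":0,"jaw":20},
    {"delta_pos":[0,0,6.9],"yaw":0,"jaw":20},
    {"delta_pos":[0,0,6.9],"yaw":0,"jaw":20},
    {"delta_pos":[0,0,6.9],"yaw":0,"jaw":20},
    {"delta_pos":[0,0,6.9],"yaw":0,"jaw":20},
  ],
)

```text
clock: 31.6
eef_pos: [586.0, 73.8, 67.8]
tcp_rot: [3.141, -0.001, 0.35]
contact_force: [-0.6, 0.4, -2.3]
opening: 0.379
grasp_force: 61.0
```

play_rows(
  steps=[
    {"delta_pos":[0,0,0.1],"yaw":0,"jaw":20},
    {"delta_pos":[0,0,0.15],"yaw":0,"jaw":20},
    {"delta_pos":[0,0,0.2],"yaw":0,"jaw":20},
    {"delta_pos":[0,0,0.2],"yaw":0,"jaw":20},
    {"delta_pos":[0,0,0.2],"yaw":0,"jaw":20},
    {"delta_pos":[0,0,0.2],"yaw":0,"jaw":20},
    {"delta_pos":[0,0,0.2],"yaw":0,"jaw":20},
    {"delta_pos":[0,0,0.2],"yaw":0,"jaw":20},
  ],
)

```text
clock: 32.4
eef_pos: [585.5, 73.8, 65.0]
tcp_rot: [-3.142, -0.0, 0.35]
contact_force: [-0.2, -0.0, -1.4]
opening: 0.379
grasp_force: 61.0
```

play_rows(
  steps=[
    {"delta_pos":[0,0,0.1],"yaw":0,"jaw":20},
    {"delta_pos":[0,0,0.12],"yaw":0,"jaw":20},
    {"delta_pos":[0,0,0.12],"yaw":0,"jaw":44},
    {"delta_pos":[0,0,0.12],"yaw":0,"jaw":60},
    {"delta_pos":[0,0,0.12],"yaw":0,"jaw":60},
    {"delta_pos":[0,0,-2],"yaw":0,"jaw":60},
    {"delta_pos":[0,0,-5],"yaw":0,"jaw":60},
    {"delta_pos":[0,0,-7],"yaw":0,"jaw":60},
  ],
)

```text
clock: 33.2
eef_pos: [586.0, 73.8, 136.5]
tcp_rot: [3.141, -0.001, 0.35]
contact_force: [0.8, -0.1, -0.1]
opening: 0.605
grasp_force: 0.0
```

```bash
python3 -c "
from h import *
for i in range(4): vision.grab_frame('wrist')
onstand('w15')
for i in range(2): vision.grab_frame('wrist')
onstand()"
```

```text
[585.   73.7 134.3] 0.3501053331298969
0.59 slope along x -0.002 across 0.001 n 12887 ((582.9446411132812, 74.22132873535156), (149.72821044921875, 33.82123565673828), 20.115842819213867) z@crest 77.0
[584.8  73.7 133.9] 0.35004896705563127
0.59 slope along x 0.0 across 0.0 n 12990 ((584.5654907226562, 74.49502563476562), (149.0830535888672, 33.81541061401367), 20.14528465270996) z@crest 78.4
```

The last beam is level too, so it goes on top of the first good one.

play_rows(
  steps=[
    {"delta_pos":[0,0,4],"yaw":0,"jaw":60},
    {"delta_pos":[0,0,6],"yaw":0,"jaw":60},
    {"delta_pos":[0,0,7.1],"yaw":0,"jaw":60},
    {"delta_pos":[0,0,7.1],"yaw":0,"jaw":60},
    {"delta_pos":[0,0,7.1],"yaw":0,"jaw":60},
    {"delta_pos":[0,0,7.1],"yaw":0,"jaw":20},
    {"delta_pos":[0,0,7.1],"yaw":0,"jaw":20},
    {"delta_pos":[0,0,7.1],"yaw":0,"jaw":20},
  ],
)

```text
clock: 34.5
eef_pos: [586.5, 73.9, 65.5]
tcp_rot: [3.141, -0.002, 0.35]
contact_force: [-0.4, 0.2, 6.3]
opening: 0.377
grasp_force: 60.2
```

play_rows(
  steps=[
    {"delta_pos":[0,0,0],"yaw":0,"jaw":20},
    {"delta_pos":[0,0,0],"yaw":0,"jaw":20},
    {"delta_pos":[0,0,-2],"yaw":0,"jaw":20},
    {"delta_pos":[0,0,-5],"yaw":0,"jaw":20},
    {"delta_pos":[0,0,-7],"yaw":0,"jaw":20},
    {"delta_pos":[0,0,-7],"yaw":0,"jaw":20},
    {"delta_pos":[0,0,-7],"yaw":0,"jaw":20},
    {"delta_pos":[0,0,-7],"yaw":0,"jaw":20},
  ],
)

```text
clock: 35.3
eef_pos: [584.6, 73.7, 132.9]
tcp_rot: [-3.141, 0.002, 0.35]
contact_force: [0.4, 0.2, -1.4]
opening: 0.378
grasp_force: 60.3
```

```bash
python3 -c "
from h import *
plan((450,275,135,-.047))"
```

```text
-> [ 4.50e+02  2.75e+02  1.35e+02 -4.70e-02] delta cm [ -5.74 -23.53  -0.21] yaw 0.397
```

play_rows(
  steps=[
    {"delta_pos":[-5.7,-23.5,-0.2],"yaw":0.397,"jaw":20},
    {"delta_pos":[-5.7,-23.5,-0.2],"yaw":0.397,"jaw":20},
    {"delta_pos":[-5.7,-23.5,-0.2],"yaw":0.397,"jaw":20},
    {"delta_pos":[-5.7,-23.5,-0.2],"yaw":0.397,"jaw":20},
    {"delta_pos":[-5.7,-23.5,-0.2],"yaw":0.397,"jaw":20},
    {"delta_pos":[-5.7,-23.5,-0.2],"yaw":0.397,"jaw":20},
    {"delta_pos":[-5.7,-23.5,-0.2],"yaw":0.397,"jaw":20},
    {"delta_pos":[-5.7,-23.5,-0.2],"yaw":0.397,"jaw":20},
  ],
)

```text
clock: 36.1
eef_pos: [451.4, 274.2, 135.3]
tcp_rot: [3.141, 0.001, -0.047]
contact_force: [0.1, -0.9, -1.5]
opening: 0.378
grasp_force: 60.5
```

```bash
python3 -c "
from h import *
for i in range(5): vision.grab_frame('wrist')
wlook('beam_a',24,'w16');wlook('stack_plate',6,'w16');line_off()
plan((451.3,390.8,100,-.047))"
```

```text
[451.8 274.2 135.9] [ 3.14149671e+00  6.34969918e-05 -4.83864108e-02]
beam_a 0.78 [14.7 24.3 25.6] (array([449.6, 391.5]), array([149. ,  34.3]), -0.045, 8539)
beam_a 0.57 [147.3 148.6 149.6] (array([0., 0.]), array([0., 0.]), 0.0, 0)
[451.7 274.5 136. ] [-3.14156635e+00 -4.43887546e-05 -4.79177226e-02]
stack_plate 0.92 [5.  6.4 7.5] (array([449.2, 390.3]), array([180.1,  64.7]), -0.042, 7400)
far end x 72.2 top z rel 12.7 line row 323 line tool x -2.0
-> [ 4.513e+02  3.908e+02  1.000e+02 -4.700e-02] delta cm [ -0.57 -11.59   3.6 ] yaw -0.0
```

play_rows(
  steps=[
    {"delta_pos":[-0.5,-11.6,0],"yaw":0,"jaw":20},
    {"delta_pos":[-0.5,-11.6,0],"yaw":0,"jaw":20},
    {"delta_pos":[-0.5,-11.6,2],"yaw":0,"jaw":20},
    {"delta_pos":[-0.5,-11.6,6],"yaw":0,"jaw":20},
    {"delta_pos":[-0.5,-11.6,9],"yaw":0,"jaw":20},
    {"delta_pos":[-0.5,-11.6,10],"yaw":0,"jaw":20},
    {"delta_pos":[-0.5,-11.6,10.2],"yaw":0,"jaw":20},
    {"delta_pos":[-0.5,-11.6,10.2],"yaw":0,"jaw":20},
  ],
)

```text
clock: 37.4
eef_pos: [452.4, 391.4, 34.8]
tcp_rot: [-3.141, -0.001, -0.047]
contact_force: [1.1, 0.2, -2.0]
opening: 0.378
grasp_force: 60.6
```

play_rows(
  steps=[
    {"delta_pos":[0,0,0],"yaw":0,"jaw":20},
    {"delta_pos":[0,0,0],"yaw":0,"jaw":20},
    {"delta_pos":[0,0,0],"yaw":0,"jaw":20},
    {"delta_pos":[0,0,0.1],"yaw":0,"jaw":20},
    {"delta_pos":[0,0,0.2],"yaw":0,"jaw":20},
    {"delta_pos":[0,0,0.2],"yaw":0,"jaw":20},
    {"delta_pos":[0,0,0.2],"yaw":0,"jaw":20},
    {"delta_pos":[0,0,0.2],"yaw":0,"jaw":20},
  ],
)

```text
clock: 38.2
eef_pos: [451.8, 391.1, 31.9]
tcp_rot: [3.142, 0.0, -0.047]
contact_force: [-0.4, 0.2, -1.9]
opening: 0.377
grasp_force: 60.6
```

play_rows(
  steps=[
    {"delta_pos":[-0.04,0.04,0.15],"yaw":0,"jaw":20},
    {"delta_pos":[-0.04,0.04,0.25],"yaw":0,"jaw":20},
    {"delta_pos":[-0.04,0.04,0.25],"yaw":0,"jaw":20},
    {"delta_pos":[-0.04,0.04,0.25],"yaw":0,"jaw":44},
    {"delta_pos":[-0.04,0.04,0.25],"yaw":0,"jaw":60},
    {"delta_pos":[-0.04,0.04,0.25],"yaw":0,"jaw":60},
    {"delta_pos":[-0.04,0.04,-4],"yaw":0,"jaw":60},
    {"delta_pos":[-0.04,0.04,-8],"yaw":0,"jaw":60},
  ],
)

```text
clock: 39.0
eef_pos: [450.7, 390.1, 112.0]
tcp_rot: [3.14, 0.002, -0.047]
contact_force: [0.3, 0.9, 0.3]
opening: 0.604
grasp_force: 0.0
```

play_rows(
  steps=[
    {"delta_pos":[0,12,-4],"yaw":0,"jaw":60},
    {"delta_pos":[0,12,-4],"yaw":0,"jaw":60},
    {"delta_pos":[0,12,-4],"yaw":0,"jaw":60},
    {"delta_pos":[0,12,-4],"yaw":0,"jaw":60},
    {"delta_pos":[0,12,-4],"yaw":0,"jaw":60},
    {"delta_pos":[0,12,-4],"yaw":0,"jaw":60},
    {"delta_pos":[0,12,-4],"yaw":0,"jaw":60},
    {"delta_pos":[0,12,-4],"yaw":0,"jaw":60},
  ],
)

```text
clock: 39.8
eef_pos: [445.6, 271.5, 151.5]
tcp_rot: [3.141, 0.001, -0.046]
contact_force: [-0.9, -0.1, -0.1]
opening: 0.598
grasp_force: 0.0
```

```bash
python3 -c "
from h import *
for i in range(2): vision.grab_frame('wrist')
wlook('beam_a',42,'w17')"
```

```text
[445.6 271.2 151.7] [ 3.14133078e+00  4.20098146e-04 -4.62654019e-02]
beam_a 0.78 [31.7 42.4 43.6] (array([449.3, 391.6]), array([149.1,  35.3]), -0.048, 8928)
```

View pics/w17.png

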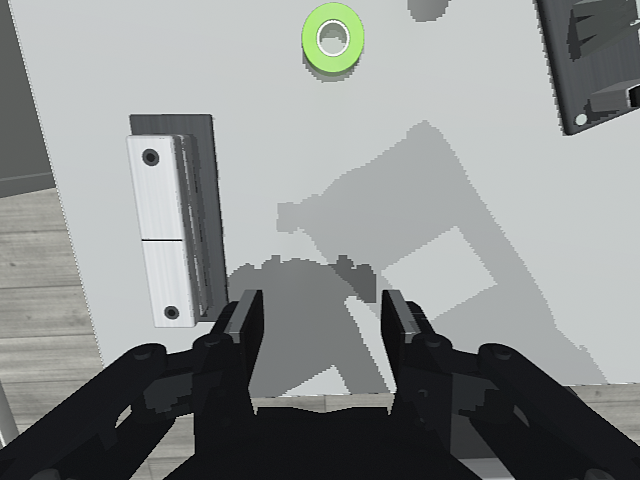

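The pile at (160,230) is flush and flat on the plate. The top beam's upper face is at 42.4 mm and its middle is at (449.3,391.6), within a millimetre of the lower beam. The gripper is clear, so I'm handing in.

```bash
python3 -c "
from h import *
print(r.sign_off())"
```

```text
the job is handed in; nothing more can be done
None
```

The job is handed in: all three beams were tested on the stand. The first one (nearest the torch) tipped and lies flat in the reject tray. The other two stayed level and are piled flush in the middle of the plate. The hand-in gave no verdict.

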